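Present the massage stick

ROBOT

A 6-joint arm with a two-finger parallel gripper is mounted at the origin on the work surface. World frame = base frame: x ahead of the robot, y to its left, z up, the work surface at z = 0. Lengths are in m, angles in rad, forces in N, time in s.
With the tool pointing down it reaches from about 0.3 to 0.875 m from the base axis. Payload 6.4 kg.
Tool frame: the origin (TCP) lies between the finger pads, 19 mm behind the fingertips; this is the grasp point; z points along the fingers, y is the line along which they close (so a half turn about z gives the same grasp; the last joint's range is limited). The gripper opens to 85 mm and grips with 20 to 120 N. Pads are 22 mm wide; open, the fingers measure 114 mm over their backs; the gripper's body (76 mm by 85 mm) begins 54 mm behind the grasp point. The pads swing forward as they close: fully open they stand 13 mm farther back than shut.
Start: joints at [-1.464, 0.181, 1.607, -0, 1.354, -0.206], TCP at [0.177, -0.547, 0.25] pointing down, gripper open.
Joint ranges: [-2.99, 2.99], [-0.89, 2.07], [0.3, 2.58], [-1.14, 4.28], [0, 2.63], [-3.12, 3.12]. Speed limits (rad/s): [2.57, 2.57, 3.01, 3.14, 3.14, 3.14].

INTERFACE

Orientations are given as a unit quaternion [w, x, y, z].
In Python, from bench import ctrl gives the robot as it stands.
- The arm moves only by the tool jog_arm, never from a script. Its argument "series" is a list that holds one entry, the list of rows, each a list of 7 numbers: the shift along the tool's x, y, z in mm, then the turn, a rotation vector about the tool's x, y, z in rad, then the finger opening in mm, from 0 to 85.4. In form: [[[tx, ty, tz, rx, ry, rz, gripper], ...]]. A call has exactly 10 rows; each row shifts and turns the commanded pose from where the row before left it, along the tool's axes as they then stand; what a row does not reach is not made up. A row lasts 1/10 s, in which the tool goes at most 50 mm and 8.59 degrees, less where a joint would pass 70% of its speed; a pose out of reach is approached as far as the arm can. A call with a gripper value outside its range is refused whole. The fingers move at their own pace and stop on an object; the grip force is fixed at half the most. Time passes only in rows, so rows that do not move let the fingers close, or fill a call up. It gives the time, the measured TCP pose, the force, the opening and the grip force at its end, in the units of the state.
- ctrl.get_obs(): the state, without advancing time (a new reading comes with each control period).
- ctrl.camera(name): name is "scene" or "top"; returns a dict with "frame" (384x512x3 uint8, blue, green, red), "z_map" (384x512 float32, m along the optical axis (not along the pixel's ray), 0 where there is no reading), "fx", "fy", "cx", "cy" (pixels), "xyz" and "rotation" of the camera in the world. Camera axes: x right, y down, z forward; pixel columns grow to the right and rows downward; lengths in m; the calibration is good to about 2 mm. A picture is of the moment at which its call begins.
- ctrl.hand_in(): hands the job in; it is judged then, once.
The state is a dict: "time_s": time; "q": joint angles; "dq": joint speeds; "joint_efforts": joint torques, N m; "eef_pos": TCP position; "eef_rot": TCP orientation; "wrist_force": force on the tool from outside, world axes, zero at the start; "torque": the same for the moment, N m; "opening": opening from 0.0 (shut) to 1.0 (fully open); "grasp_force": force on a finger pad.
Only numpy, scipy, OpenCV 4.12 (cv2) and the standard library are available. Lean on these libraries where they do the work, as an engineer would, in place of code of your own. Each camera call takes 0.05 s, during which the arm holds its last target. There are 200 camera calls.

TASK

Someone at the far side of the table wants the massage stick, the one with the row of roller beads, that leans in the slanted three-tube stand. Draw it out of its tube, turn it level and parallel to the table's long edges, and finish while still holding it there by its rollers, both handles free to be taken, motionless, more than 20 cm above the table and clear of everything. Do not let it drop on the table, and leave the other sticks and everything else where they are.

Things in the scene. Friction and masses are not known exactly. Their poses are not given: they have to be found in the camera images.
- massage_stick: Wooden massage stick, 340 mm long, about 220 g. Origin at mid length on its axis; z along it, to the end uppermost at the start. Five wooden beads, 38 mm across (they do not turn), cover the middle 160 mm; beyond them at each end a round handle 28 mm across, 90 mm long. Its lower handle stands in one of the stand's three tubes (any of them); it leans 30 degrees from vertical, away from the robot.
- stick_foot (a point): Centre of the massage stick's lower end face (170 mm from its middle, at the end that is in the tube at the start).
- stand: Steel stand, fixed: base plate 230 x 310 mm, 6 mm thick, and three tubes in a row along y, 41 mm outside, 35 inside, 78 deep, leaning 25 degrees from vertical towards the stand's +x, which points away from the robot within 20 degrees. Origin on the table under the foot of the middle tube, z up. Tube feet at x = 0, y = -100, 0, 100 mm.
- plain_dowel: Plain straight wooden dowel, 28 mm across and 340 mm long, leaning in another tube of the stand like the massage stick. Origin at mid length, z axis along it. Not to be moved.
- ball_stick: Straight wooden stick 28 mm across with a 52 mm ball at its upper end, 340 mm long in all, leaning in another tube of the stand. Origin at mid length, z axis along it, towards the ball. Not to be moved.
- table: Grey plastic folding table, fixed. Its top is at z = 0; its axes are the world's: its long edges run along y, its short edges along x. The robot stands at one long edge; the far side is the other, at x = 0.88 m.
- shaker: Stainless shaker bottle with a black lid clipped down, 91 mm across at the lid and 195 mm tall, standing on the table. Origin under its centre. Not to be moved.
- jar: Glass jar with a steel twist lid, 78 mm across and 104 mm tall, standing just beyond the stand. Origin under its centre. Not to be moved.
- dumbbell: Vinyl dumbbell with hexagonal heads, 185 mm long, 58 mm high, lying on the table. Origin under its centre, x along it. Not to be moved.
- grip_ring: Black silicone grip ring lying flat on the table just beyond the stand, 72 mm outside, 44 mm inside, 20 mm high. Origin under its centre. Not to be moved.
- timer: Small black interval timer, 85 x 60 x 28 mm, lying on the table. Origin under its centre. Not to be moved.
- middle_mouth (a point): Centre of the mouth of the stand's middle tube, 90 mm above the table; the other two mouths are 100 mm either side along the stand's y. The clearance lets each stick lean 5 degrees farther than its tube; its middle is then 84 mm in the stand's x from its tube's foot and 168 mm above the table, its top end about 320 mm above the table.

How it is judged:
By the outcome, as a careful person would: the job done as asked, in the order asked, and still so for the second after the job is handed in, while the arm keeps its last pose, push and grip.
It also fails if it takes over 32 s, if anything falls off the work surface, if the arm or the gripper's body presses on something with over 40 N, if the wrist force passes 120 N, or if a joint passes its speed limit or range.

## Working session

There is one attempt and no reset: what is moved stays moved. The work goes in short steps, Python scripts to look and compute and a tool call to move; the robot and the scene stay as the last step left them, time stands still between calls to the robot, and variables do not carry over. Pictures are saved under pics/ and viewed, at most 10 in all, crops included, and the job is handed in when it is done.

Besides the shell and the picture viewer there is one more tool, called after ">>>" as name(argument=value, ...) on one line, values as JSON. jog_arm: Moves the arm, as the interface text tells. Its arguments: {"type":"object","properties":{"series":{"type":"array"}},"required":["series"]}

```bash
ls; mkdir -p pics; cat > h.py <<'E'
import numpy as np, cv2
from scipy.spatial.transform import Rotation as R
from bench import ctrl
def cam(n):
    c=ctrl.camera(n); return c
def Rm(c):
    r=np.array(c["rotation"],float)
    return r if r.shape==(3,3) else R.from_quat(np.r_[r[1:],r[0]]).as_matrix()
def cloud(c):
    z=c["z_map"]; v,u=np.mgrid[:z.shape[0],:z.shape[1]]
    p=np.stack([(u-c["cx"])/c["fx"]*z,(v-c["cy"])/c["fy"]*z,z],-1)
    return p@Rm(c).T+np.array(c["xyz"])
E
python3 - <<'E'
from h import *
for n in("scene","top"):
    c=cam(n); cv2.imwrite(f"pics/{n}0.png",c["frame"]); print(n,c["xyz"],c["rotation"],c["fx"],c["cx"],c["cy"],(c["z_map"]==0).mean())
    np.savez(f"{n}0.npz",P=cloud(c),f=c["frame"],z=c["z_map"])
print(ctrl.get_obs())
E
```

```text
pics
scene [1.2964734  0.03932497 1.18224989] [-0.20559497  0.64722341  0.70051122 -0.21935496] 391.2282946004326 255.22751615259958 186.3831901295731 0.0038706461588541665
top [ 0.32362907 -0.01423649  1.56417269] [ 0.06170832 -0.70419792  0.70489346 -0.05850283] 444.5172740418198 259.95292379541934 179.3330447900117 0.004069010416666667
{'time_s': 0.1, 'q': array([-1.46427217e+00,  1.81485314e-01,  1.60791886e+00,  3.05361349e-05,
        1.35379407e+00, -2.06269043e-01]), 'dq': array([-0.00063378, -0.00055452, -0.00303942, -0.00047747, -0.0005813 ,
        0.00031058]), 'joint_efforts': array([ 3.20872896e-04, -4.45877230e+01, -3.52237988e+01, -4.20546330e-04,
        4.16243696e-03,  4.81866186e-05]), 'eef_pos': array([ 0.17692879, -0.54660842,  0.24915853]), 'eef_rot': array([-8.01055297e-04,  9.87795156e-01,  1.55756495e-01,  5.49096445e-05]), 'wrist_force': array([-0.02668502, -0.18821531,  0.27947659]), 'torque': array([-0.02350557,  0.00834428, -0.01850902]), 'grasp_force': 0.0, 'opening': 0.9990462177433305}
```

View pics/scene0.png

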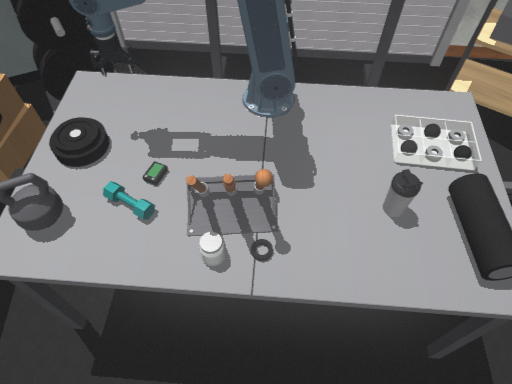

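View pics/top0.png

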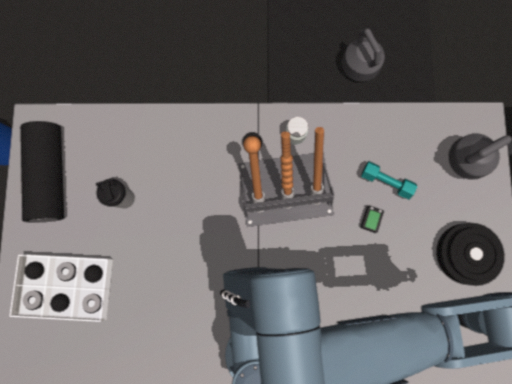

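The massage stick (beads) is in the middle tube, at about (287,165) in the top view. The ball stick is at (253,170) to its left (+y) and the plain dowel at (319,160) to its right. The jar is at (298,127) and the ring at (252,140), both beyond the stand. Next I'll measure the sticks and the obstacles.

```bash
python3 - <<'E'
from h import *
out={}
for n in("top","scene"):
    d=np.load(n+"0.npz"); f=d["f"]; P=d["P"]
    h=cv2.cvtColor(f,cv2.COLOR_BGR2HSV)
    m=((h[...,0]<16)&(h[...,1]>110)&(h[...,2]>60)&(d["z"]>0)&(P[...,2]>.08)&(P[...,2]<.4)).astype(np.uint8)
    k,l,s,c=cv2.connectedComponentsWithStats(m)
    for i in range(1,k):
        if s[i,4]<40: continue
        p=P[l==i]; 
        print(n,s[i],p.min(0).round(3),p.max(0).round(3))
        # axis by bins along height
        if n=="top":
            mu=p.mean(0);u,sv,vt=np.linalg.svd(p-mu,full_matrices=False);a=vt[0]*np.sign(vt[0,2])
            print("  mean",mu.round(4),"axis",a.round(3),"lean",np.degrees(np.arccos(a[2])).round(1),"az",np.degrees(np.arctan2(a[1],a[0])).round(1), "t",((p-mu)@a).min().round(3),((p-mu)@a).max().round(3))
            if abs(s[i,0]-283)<10:
                t=(p-mu)@a
                for q in np.arange(-.15,.17,.01):
                    w=(t>q)&(t<q+.01)
                    if w.sum()>3: print("   ",q.round(2),w.sum(),p[w].mean(0).round(3),np.ptp(p[w][:,1]).round(3))
    if n=="top":
        # base plate: pts z 2..12mm
        for nm,(x0,y0,x1,y1) in dict(jar=(285,114,312,140),ring=(240,130,264,150)).items():
            p=P[y0:y1,x0:x1].reshape(-1,3);w=p[:,2]>(.08 if nm=="jar" else .012);w&=p[:,2]<(.12 if nm=="jar" else .03)
            print(nm,p[w].min(0).round(3),p[w].max(0).round(3))
        print("table z",np.median(P[220:300,100:200,2]))
E
```

```text
top [314 127  10  64 455] [ 0.54  -0.21   0.084] [ 0.695 -0.168  0.33 ]
  mean [ 0.6187 -0.1875  0.2227] axis [0.504 0.068 0.861] lean 30.6 az 7.6 t -0.157 0.119
top [281 132  12  63 559] [ 0.527 -0.113  0.086] [ 0.679 -0.07   0.328]
  mean [ 0.6018 -0.0895  0.2182] axis [0.512 0.066 0.857] lean 31.1 az 7.4 t -0.151 0.124
    -0.15 8 [ 0.53  -0.1    0.093] 0.017
    -0.14 14 [ 0.535 -0.099  0.102] 0.02
    -0.13 5 [ 0.538 -0.097  0.111] 0.013
    -0.12 13 [ 0.543 -0.1    0.12 ] 0.027
    -0.11 38 [ 0.55  -0.096  0.127] 0.033
    -0.1 10 [ 0.552 -0.095  0.136] 0.019
    -0.09 13 [ 0.558 -0.092  0.147] 0.032
    -0.08 38 [ 0.564 -0.095  0.154] 0.033
    -0.07 12 [ 0.569 -0.093  0.159] 0.026
    -0.06 12 [ 0.572 -0.093  0.173] 0.029
    -0.05 33 [ 0.578 -0.093  0.181] 0.029
    -0.04 20 [ 0.585 -0.092  0.186] 0.029
    -0.03 11 [ 0.587 -0.09   0.2  ] 0.028
    -0.02 23 [ 0.592 -0.091  0.207] 0.029
    -0.01 36 [ 0.599 -0.09   0.212] 0.032
    0.0 6 [ 0.602 -0.086  0.227] 0.019
    0.01 22 [ 0.606 -0.09   0.234] 0.028
    0.02 45 [ 0.614 -0.088  0.239] 0.031
    0.03 14 [ 0.62  -0.085  0
[... 182 characters left out ...]
08 18 [ 0.644 -0.084  0.292] 0.021
    0.09 19 [ 0.649 -0.084  0.3  ] 0.021
    0.1 20 [ 0.653 -0.083  0.309] 0.021
    0.11 36 [ 0.664 -0.081  0.316] 0.023
    0.12 25 [ 0.669 -0.081  0.319] 0.023
top [244 136  18  63 563] [ 0.513 -0.011  0.083] [0.67  0.038 0.327]
  mean [0.5997 0.01   0.2378] axis [0.493 0.068 0.868] lean 29.8 az 7.8 t -0.175 0.102
jar [ 0.722 -0.17   0.08 ] [ 0.792 -0.1    0.114]
ring [ 0.71  -0.011  0.012] [0.763 0.057 0.028]
table z 0.0003047378108463894
scene [255 169  17  17 200] [ 0.629 -0.008  0.295] [0.673 0.037 0.323]
scene [223 174  11  12  76] [ 0.63  -0.102  0.23 ] [ 0.681 -0.069  0.325]
scene [187 176   9   9  68] [ 0.675 -0.192  0.31 ] [ 0.696 -0.169  0.326]
```

```bash
cat >> h.py <<'E'
def rot(q): return R.from_quat(np.r_[q[1:],q[0]])
def frame(x,y): # tool x,y axes in world
    x=np.array(x,float);x/=np.linalg.norm(x);y=np.array(y,float);y-=x*(x@y);y/=np.linalg.norm(y)
    return R.from_matrix(np.stack([x,y,np.cross(x,y)],1))
def plan(p1,r1,n,grip,p0=None,r0=None):
    o=ctrl.get_obs()
    if p0 is None: p0=o["eef_pos"]; r0=rot(o["eef_rot"])
    p,r=np.array(p0,float),r0; rv=(r0.inv()*r1).as_rotvec(); rows=[]
    for k in range(1,n+1):
        s=k/n; gp=p0+(p1-p0)*s; gr=r0*R.from_rotvec(rv*s)
        t=np.round(r.inv().apply(gp-p)*1000); w=np.round((r.inv()*gr).as_rotvec(),2)
        rows.append([int(a) for a in t]+[float(a) for a in w]+[grip]); p=p+r.apply(t/1000); r=r*R.from_rotvec(w)
    for i in range(0,n,10): print(str(rows[i:i+10]).replace(" ",""))
    print("end",p.round(4),"miss rad",(r.inv()*r1).magnitude().round(3),"max",np.abs(rv/n).max().round(3)); return p,r
AZ=np.radians(7.5); ez=np.array([0,0,1.]); fw=np.array([np.cos(AZ),np.sin(AZ),0]); lf=np.array([-np.sin(AZ),np.cos(AZ),0])
A=.5*fw+.866*ez; MID=np.array([.588,-.094,.168])
def grasp(tilt): # tool tilt from vertical, deg
    t=np.radians(tilt); return frame(np.cos(t)*fw+np.sin(t)*ez,-lf)
E
python3 - <<'E'
from h import *
g=grasp(45); z=g.as_matrix()[:,2]; print(z)
plan(MID-.12*z,g,20,85)
E
```

```text
[ 0.70105738  0.09229596 -0.70710678]
[[22,-16,0,-0.0,0.04,0.01,85],[23,-16,1,-0.01,0.04,0.01,85],[22,-17,1,-0.0,0.04,0.01,85],[21,-16,2,-0.0,0.04,0.0,85],[22,-17,4,-0.01,0.04,0.01,85],[21,-17,3,-0.0,0.03,0.01,85],[21,-17,5,-0.01,0.04,0.01,85],[21,-17,5,0.0,0.04,0.01,85],[20,-18,6,-0.0,0.04,0.01,85],[20,-18,7,-0.01,0.04,0.01,85]]
[[19,-18,7,0.0,0.04,0.0,85],[19,-18,9,-0.0,0.04,0.01,85],[19,-18,9,-0.01,0.04,0.01,85],[18,-18,9,-0.0,0.04,0.01,85],[17,-19,10,-0.0,0.04,0.01,85],[17,-19,11,-0.01,0.04,0.01,85],[16,-19,11,-0.0,0.04,0.01,85],[15,-19,12,-0.01,0.03,0.0,85],[16,-20,13,0.0,0.04,0.01,85],[14,-19,12,-0.0,0.04,0.01,85]]Traceback (most recent call last):
  File "<stdin>", line 3, in <module>
  File "h.py", line 26, in plan
    print("end",p.round(4),"miss rad",(r.inv()*r1).magnitude().round(3),"max",np.abs(rv/n).max().round(3)); return p,r
                                      ^^^^^^^^^^^^^^^^^^^^^^^^^^^^^^
AttributeError: 'float' object has no attribute 'round'
```

>>> jog_arm(series=[[[22,-16,0,0,0.04,0.01,85],[23,-16,1,-0.01,0.04,0.01,85],[22,-17,1,0,0.04,0.01,85],[21,-16,2,0,0.04,0,85],[22,-17,4,-0.01,0.04,0.01,85],[21,-17,3,0,0.03,0.01,85],[21,-17,5,-0.01,0.04,0.01,85],[21,-17,5,0,0.04,0.01,85],[20,-18,6,0,0.04,0.01,85],[20,-18,7,-0.01,0.04,0.01,85]]])

```text
time_s: 1.1
eef_pos: [0.3409, -0.325, 0.2513]
eef_rot: [-0.011, 0.975, 0.108, 0.195]
wrist_force: [0.7, 0.0, 0.4]
opening: 0.996
grasp_force: 0.0
```

>>> jog_arm(series=[[[19,-18,7,0,0.04,0,85],[19,-18,9,0,0.04,0.01,85],[19,-18,9,-0.01,0.04,0.01,85],[18,-18,9,0,0.04,0.01,85],[17,-19,10,0,0.04,0.01,85],[17,-19,11,-0.01,0.04,0.01,85],[16,-19,11,0,0.04,0.01,85],[15,-19,12,-0.01,0.03,0,85],[16,-20,13,0,0.04,0.01,85],[14,-19,12,0,0.04,0.01,85]]])

```text
time_s: 2.1
eef_pos: [0.504, -0.1047, 0.2531]
eef_rot: [-0.025, 0.922, 0.062, 0.381]
wrist_force: [-0.2, 0.0, -0.2]
opening: 0.992
grasp_force: 0.0
```

```bash
sed -i 's/(r.inv()\*r1).magnitude().round(3)/round(float((r.inv()*r1).magnitude()),3)/' h.py
python3 - <<'E'
from h import *
o=ctrl.get_obs(); print(o["q"].round(3))
ims=[]
for n,(x,y) in dict(scene=(160,100),top=(230,110)).items():
    c=cam(n); ims.append(cv2.resize(c["frame"][y:y+140,x:x+120],None,fx=3.2,fy=3.2,interpolation=cv2.INTER_CUBIC))
cv2.imwrite("pics/pre.png",np.hstack(ims))
g=grasp(45);z=g.as_matrix()[:,2]
plan(MID+.0*A,g,10,85)
E
```

```text
[-0.798 -0.356  2.28   0.83   0.876  0.198]
[[0,0,12,-0.0,0.0,0.0,85],[0,1,12,-0.0,0.0,0.0,85],[0,0,12,-0.0,0.0,0.0,85],[0,0,12,-0.0,0.0,0.0,85],[1,0,12,-0.0,0.0,0.0,85],[0,1,12,-0.0,0.0,0.0,85],[0,0,12,-0.0,0.0,0.0,85],[0,0,12,-0.0,0.0,0.0,85],[0,1,11,-0.01,0.0,0.0,85],[0,0,12,0.0,0.0,0.0,85]]
end [ 0.5876 -0.0942  0.1682] miss rad 0.006 max 0.001
```

View pics/pre.png

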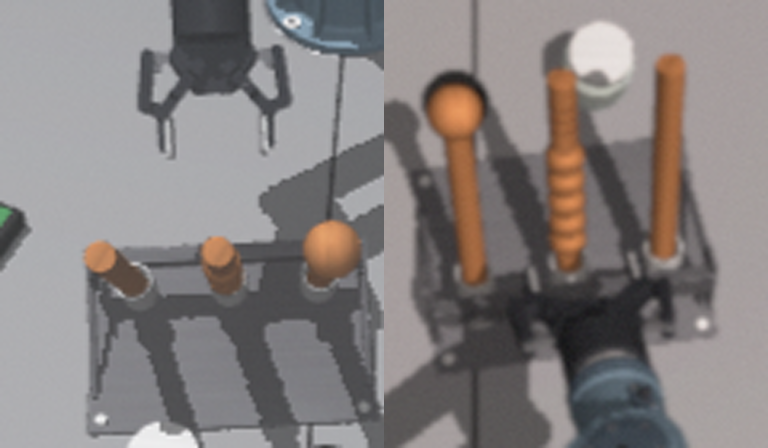

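The pre-grasp view shows the open gripper lined up on the beaded stick, with the fingertips at crop-left (165,155) and (265,150) and the stick top at (217,250). The neighbouring sticks are clear, so I'll advance, then close.

>>> jog_arm(series=[[[0,0,12,0,0,0,85],[0,1,12,0,0,0,85],[0,0,12,0,0,0,85],[0,0,12,0,0,0,85],[1,0,12,0,0,0,85],[0,1,12,0,0,0,85],[0,0,12,0,0,0,85],[0,0,12,0,0,0,85],[0,0,11,0,0,0,85],[0,0,12,0,0,0,85]]])

```text
time_s: 3.2
eef_pos: [0.588, -0.0974, 0.1692]
eef_rot: [-0.025, 0.922, 0.062, 0.38]
wrist_force: [0.4, 0.4, 0.0]
opening: 0.998
grasp_force: 0.0
```

```bash
python3 - <<'E'
from h import *
c=cam("top"); P=cloud(c)
cv2.imwrite("pics/in.png",cv2.resize(c["frame"][100:240,220:360],None,fx=4,fy=4,interpolation=cv2.INTER_CUBIC))
f=c["frame"];h=cv2.cvtColor(f,cv2.COLOR_BGR2HSV)
m=(h[...,0]<16)&(h[...,1]>110)&(h[...,2]>60)&(P[...,2]>.08)&(P[...,2]<.4)&(P[...,1]<-.05)&(P[...,1]>-.13)
p=P[m]; 
for z in np.arange(.09,.33,.02):
    w=(p[:,2]>z)&(p[:,2]<z+.02)
    if w.sum()>3: print(z.round(2),w.sum(),np.median(p[w],0).round(4))
o=ctrl.get_obs();print(o["q"].round(3),o["wrist_force"].round(2),o["eef_pos"].round(4))
E
```

```text
0.15 26 [ 0.5692 -0.0942  0.1573]
0.17 59 [ 0.578  -0.0932  0.1818]
0.19 43 [ 0.5911 -0.0922  0.204 ]
0.21 42 [ 0.5977 -0.0902  0.2154]
0.23 72 [ 0.6135 -0.0879  0.2388]
0.25 35 [ 0.625  -0.0841  0.2598]
0.27 41 [ 0.6371 -0.0857  0.2798]
0.29 42 [ 0.6478 -0.0833  0.2996]
0.31 71 [ 0.6644 -0.0813  0.3166]
[-0.619  0.031  2.164  1.05   0.588  0.016] [-0.97  0.29 -0.51] [ 0.5881 -0.0972  0.168 ]
```

View pics/in.png

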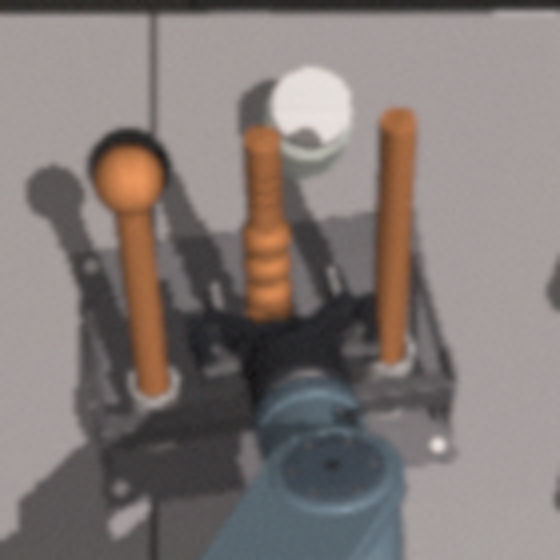

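The fingers straddle the middle bead with three beads visible above them; pads are at crop (217,300) and (335,285) and the stick at (267,300). The gripper sits about 3 mm too far to -y, so I'll shift and close.

>>> jog_arm(series=[[[0,-3,0,0,0,0,85],[0,0,0,0,0,0,60],[0,0,0,0,0,0,45],[0,0,0,0,0,0,20],[0,0,0,0,0,0,0],[0,0,0,0,0,0,0],[0,0,0,0,0,0,0],[0,0,0,0,0,0,0],[0,0,0,0,0,0,0],[0,0,0,0,0,0,0]]])

```text
time_s: 4.25
eef_pos: [0.5875, -0.0936, 0.1698]
eef_rot: [-0.025, 0.922, 0.062, 0.381]
wrist_force: [-1.8, 1.7, 4.4]
opening: 0.43
grasp_force: 59.7
```

```bash
python3 - <<'E'
from h import *
o=ctrl.get_obs();print({k:np.round(o[k],3) for k in("q","wrist_force","torque","eef_pos","opening","grasp_force")})
g=rot(o["eef_rot"])
p,r=plan(o["eef_pos"]+.12*A,g,10,0)
plan(p+.05*A+.1*ez-.02*fw,r,10,0,p,r)
E
```

```text
{'q': array([-0.613,  0.023,  2.168,  1.049,  0.586,  0.022]), 'wrist_force': array([-1.775,  1.651,  4.404]), 'torque': array([0.384, 0.114, 0.104]), 'eef_pos': array([ 0.588, -0.094,  0.17 ]), 'opening': np.float64(0.43), 'grasp_force': np.float64(59.683)}
[[12,0,-3,0.0,0.0,0.0,0],[11,0,-3,0.0,0.0,0.0,0],[12,0,-3,0.0,0.0,0.0,0],[11,0,-4,0.0,0.0,0.0,0],[12,0,-3,0.0,0.0,0.0,0],[11,0,-3,0.0,0.0,0.0,0],[12,0,-3,0.0,0.0,0.0,0],[12,0,-3,0.0,0.0,0.0,0],[11,0,-3,0.0,0.0,0.0,0],[12,0,-3,0.0,0.0,0.0,0]]
end [ 0.6474 -0.0855  0.2736] miss rad 0.0 max 0.0
[[10,0,-10,0.0,0.0,0.0,0],[11,0,-10,0.0,0.0,0.0,0],[10,0,-9,0.0,0.0,0.0,0],[11,0,-10,0.0,0.0,0.0,0],[10,0,-10,0.0,0.0,0.0,0],[11,0,-10,0.0,0.0,0.0,0],[10,0,-10,0.0,0.0,0.0,0],[11,0,-9,0.0,0.0,0.0,0],[10,0,-10,0.0,0.0,0.0,0],[11,0,-10,0.0,0.0,0.0,0]]
end [ 0.6526 -0.0847  0.4171] miss rad 0.0 max 0.0
```

>>> jog_arm(series=[[[6,0,-2,0,0,0,0],[12,0,-3,0,0,0,0],[12,0,-3,0,0,0,0],[12,0,-4,0,0,0,0],[12,0,-3,0,0,0,0],[12,0,-3,0,0,0,0],[12,0,-3,0,0,0,0],[12,0,-3,0,0,0,0],[12,0,-3,0,0,0,0],[14,0,-4,0,0,0,0]]])

```text
time_s: 5.25
eef_pos: [0.647, -0.0853, 0.2727]
eef_rot: [-0.025, 0.923, 0.062, 0.379]
wrist_force: [0.1, -0.1, -1.7]
opening: 0.429
grasp_force: 60.0
```

```bash
python3 - <<'E'
from h import *
o=ctrl.get_obs();print({k:np.round(o[k],3) for k in("q","wrist_force","eef_pos","opening","grasp_force")})
ims=[]
for n,(x,y) in dict(scene=(160,70),top=(220,80)).items():
    c=cam(n); ims.append(cv2.resize(c["frame"][y:y+160,x:x+130],None,fx=3,fy=3,interpolation=cv2.INTER_CUBIC))
cv2.imwrite("pics/out.png",np.hstack(ims))
E
```

```text
{'q': array([-0.517, -0.028,  1.968,  0.746,  0.679,  0.45 ]), 'wrist_force': array([ 0.079, -0.101, -1.683]), 'eef_pos': array([ 0.647, -0.085,  0.273]), 'opening': np.float64(0.429), 'grasp_force': np.float64(59.998)}
```

View pics/out.png

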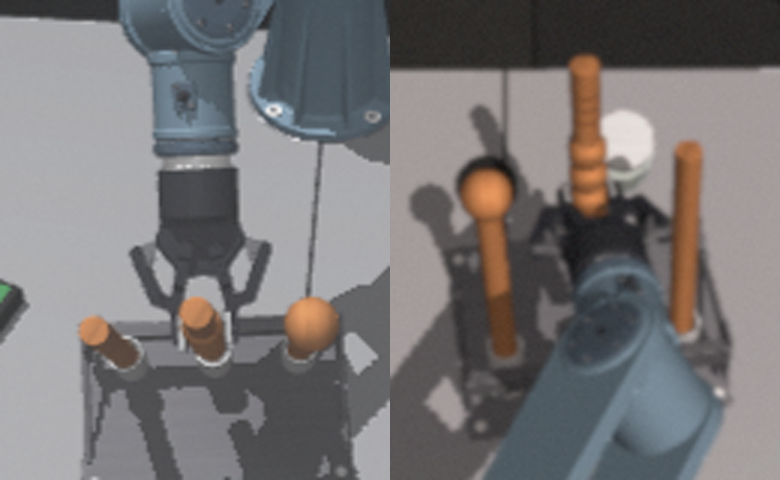

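The stick is out of its tube and held on its middle bead. The other sticks look unmoved (ball at crop (312,322), dowel top at (95,330)). Next is lift, then turn.

```bash
python3 - <<'E'
from h import *
o=ctrl.get_obs(); g=rot(o["eef_rot"])
p,r=plan(np.array([.61,-.085,.47]),g,10,0)
t=np.radians(30)
f=frame([0,1,0],[np.cos(t),0,np.sin(t)]); print(f.as_matrix().round(2))
plan(np.array([.6,-.06,.47]),f,20,0,p,r)
E
```

```text
[[11,-1,-16,0.0,0.0,0.0,0],[11,0,-17,0.0,0.0,0.0,0],[11,-1,-16,0.0,0.0,0.0,0],[11,0,-17,0.0,0.0,0.0,0],[11,-1,-16,0.0,0.0,0.0,0],[11,0,-17,0.0,0.0,0.0,0],[11,-1,-16,0.0,0.0,0.0,0],[12,0,-17,0.0,0.0,0.0,0],[11,-1,-16,0.0,0.0,0.0,0],[11,0,-17,0.0,0.0,0.0,0]]
end [ 0.6101 -0.0855  0.4705] miss rad 0.0 max 0.0
[[ 0.    0.87  0.5 ]
 [ 1.    0.    0.  ]
 [ 0.    0.5  -0.87]]
[[0,-1,0,0.01,-0.01,-0.07,0],[0,-2,0,0.0,-0.02,-0.08,0],[0,-1,-1,0.01,-0.01,-0.07,0],[0,-1,0,0.01,-0.01,-0.07,0],[0,-2,0,0.01,-0.02,-0.07,0],[0,-1,0,0.0,-0.01,-0.08,0],[0,-2,0,0.01,-0.01,-0.07,0],[1,-1,0,0.01,-0.02,-0.07,0],[0,-1,-1,0.0,-0.01,-0.07,0],[1,-1,0,0.01,-0.01,-0.08,0]]
[[1,-1,0,0.01,-0.02,-0.07,0],[0,-2,0,0.0,-0.01,-0.07,0],[1,-1,0,0.01,-0.01,-0.07,0],[1,-1,0,0.01,-0.01,-0.08,0],[1,-1,-1,0.0,-0.02,-0.07,0],[1,-1,0,0.01,-0.01,-0.07,0],[1,0,0,0.01,-0.01,-0.07,0],[1,-1,0,0.01,-0.02,-0.08,0],[1,-1,0,0.0,-0.01,-0.07,0],[2,0,-1,0.01,-0.01,-0.07,0]]
end [ 0.5999 -0.0597  0.4705] miss rad 0.004 max 0.073
```

>>> jog_arm(series=[[[11,-1,-16,0,0,0,0],[11,0,-17,0,0,0,0],[11,-1,-16,0,0,0,0],[11,0,-17,0,0,0,0],[11,-1,-16,0,0,0,0],[11,0,-17,0,0,0,0],[11,-1,-16,0,0,0,0],[12,0,-17,0,0,0,0],[11,-1,-16,0,0,0,0],[11,0,-17,0,0,0,0]]])

```text
time_s: 6.35
eef_pos: [0.6087, -0.0853, 0.4677]
eef_rot: [-0.026, 0.923, 0.062, 0.379]
wrist_force: [0.4, 0.4, -2.6]
opening: 0.424
grasp_force: 60.2
```

```bash
python3 - <<'E'
from h import *
o=ctrl.get_obs(); g=rot(o["eef_rot"]); print(o["q"].round(3),o["grasp_force"])
t=np.radians(30)
f=frame([0,1,0],[np.cos(t),0,np.sin(t)])*R.from_rotvec([0,-np.radians(15),0])
print(f.as_matrix().round(2))
plan(np.array([.6,-.06,.47]),f,20,0)
E
```

```text
[-0.565 -0.279  1.788  0.548  1.055  0.74 ] 60.179572105407715
[[ 0.13  0.87  0.48]
 [ 0.97  0.   -0.26]
 [-0.22  0.5  -0.84]]
[[0,-1,0,-0.0,-0.02,-0.07,0],[0,-2,-1,-0.01,-0.03,-0.08,0],[0,-1,0,0.0,-0.02,-0.07,0],[0,-1,0,-0.0,-0.02,-0.07,0],[0,-2,0,-0.0,-0.03,-0.08,0],[1,-1,-1,-0.01,-0.02,-0.07,0],[0,-1,0,0.0,-0.03,-0.07,0],[1,-1,0,-0.0,-0.02,-0.08,0],[0,-1,-1,-0.01,-0.02,-0.07,0],[1,-2,0,0.0,-0.03,-0.08,0]]
[[1,-1,0,-0.0,-0.02,-0.07,0],[0,-1,-1,-0.0,-0.02,-0.07,0],[1,-1,0,-0.01,-0.03,-0.08,0],[1,0,-1,0.0,-0.02,-0.07,0],[1,-1,0,-0.0,-0.03,-0.07,0],[1,-1,-1,-0.01,-0.02,-0.08,0],[1,-1,0,0.0,-0.02,-0.07,0],[1,0,-1,-0.0,-0.03,-0.07,0],[1,-1,0,-0.0,-0.02,-0.08,0],[1,0,-1,-0.01,-0.02,-0.07,0]]
end [ 0.5998 -0.0604  0.4701] miss rad 0.006 max 0.074
```

>>> jog_arm(series=[[[0,-1,0,0,-0.02,-0.07,0],[0,-2,-1,-0.01,-0.03,-0.08,0],[0,-1,0,0,-0.02,-0.07,0],[0,-1,0,0,-0.02,-0.07,0],[0,-2,0,0,-0.03,-0.08,0],[1,-1,-1,-0.01,-0.02,-0.07,0],[0,-1,0,0,-0.03,-0.07,0],[1,-1,0,0,-0.02,-0.08,0],[0,-1,-1,-0.01,-0.02,-0.07,0],[1,-2,0,0,-0.03,-0.08,0]]])

```text
time_s: 7.35
eef_pos: [0.6042, -0.0724, 0.4679]
eef_rot: [0.135, 0.876, 0.389, 0.253]
wrist_force: [-0.6, 0.6, -1.5]
opening: 0.426
grasp_force: 60.1
```

>>> jog_arm(series=[[[1,-1,0,0,-0.02,-0.07,0],[0,-1,-1,0,-0.02,-0.07,0],[1,-1,0,-0.01,-0.03,-0.08,0],[1,0,-1,0,-0.02,-0.07,0],[1,-1,0,0,-0.03,-0.07,0],[1,-1,-1,-0.01,-0.02,-0.08,0],[1,-1,0,0,-0.02,-0.07,0],[1,0,-1,0,-0.03,-0.07,0],[1,-1,0,0,-0.02,-0.08,0],[1,0,-1,-0.01,-0.02,-0.07,0]]])

```text
time_s: 8.35
eef_pos: [0.6002, -0.0603, 0.4692]
eef_rot: [0.271, 0.7, 0.654, 0.094]
wrist_force: [0.3, 0.3, -1.1]
opening: 0.423
grasp_force: 60.2
```

```bash
cat > m.py <<'E'
from h import *
o=ctrl.get_obs();print({k:np.round(o[k],3) for k in("q","dq","wrist_force","eef_pos","opening","grasp_force")}); print(rot(o["eef_rot"]).as_matrix().round(3))
for n in("scene","top"):
    c=cam(n); P=cloud(c); f=c["frame"]; cv2.imwrite(f"pics/fin_{n}.png",f)
    h=cv2.cvtColor(f,cv2.COLOR_BGR2HSV)
    m=(h[...,0]<16)&(h[...,1]>110)&(h[...,2]>60)&(P[...,2]>.36)&(P[...,2]<.6)&(abs(P[...,0]-.6)<.2)&(abs(P[...,1])<.4)
    p=P[m]; print(n,len(p),p.min(0).round(3),p.max(0).round(3))
    y=np.arange(p[:,1].min(),p[:,1].max(),.03); q=np.array([np.median(p[(p[:,1]>=a)&(p[:,1]<a+.03)],0) if ((p[:,1]>=a)&(p[:,1]<a+.03)).sum()>8 else [np.nan]*3 for a in y]); print(q.round(3).tolist())
    e=p[abs(p[:,1]-(p[:,1].min()+p[:,1].max())/2)>.09]
    l=np.polyfit(e[:,1],e[:,[0,2]],1); print("handle slopes dx/dy,dz/dy deg",np.degrees(l[0]).round(2))
E
python3 m.py
```

```text
{'q': array([-0.226, -0.188,  1.64 , -0.156,  1.128, -0.133]), 'dq': array([ 0.148, -0.042,  0.078, -0.295, -0.139, -0.439]), 'wrist_force': array([ 0.334,  0.319, -1.094]), 'eef_pos': array([ 0.6  , -0.06 ,  0.469]), 'opening': np.float64(0.423), 'grasp_force': np.float64(60.152)}
[[ 0.126  0.865  0.486]
 [ 0.967  0.003 -0.256]
 [-0.222  0.502 -0.836]]
scene 857 [ 0.59  -0.23   0.471] [0.619 0.107 0.49 ]
[[0.607, -0.215, 0.479], [0.608, -0.185, 0.48], [0.608, -0.156, 0.479], [0.61, -0.124, 0.484], [0.609, -0.093, 0.484], [nan, nan, nan], [0.612, -0.029, 0.485], [0.61, 0.001, 0.484], [0.609, 0.028, 0.482], [0.608, 0.056, 0.481], [0.608, 0.087, 0.481], [0.607, 0.104, 0.481]]
handle slopes dx/dy,dz/dy deg [0.05 0.32]
top 1145 [ 0.56  -0.228  0.451] [0.617 0.109 0.593]
[[0.599, -0.213, 0.478], [0.598, -0.183, 0.479], [0.597, -0.155, 0.479], [0.597, -0.123, 0.483], [0.597, -0.092, 0.482], [0.595, -0.067, 0.483], [0.606, -0.022, 0.486], [0.601, 0.003, 0.484], [0.597, 0.028, 0.48], [0.596, 0.058, 0.48], [0.596, 0.087, 0.48], [0.595, 0.106, 0.48]]
handle slopes dx/dy,dz/dy deg [-0.46  0.38]
```

>>> jog_arm(series=[[[0,0,0,0,0,0,0],[0,0,0,0,0,0,0],[0,0,0,0,0,0,0],[0,0,0,0,0,0,0],[0,0,0,0,0,0,0],[0,0,0,0,0,0,0],[0,0,0,0,0,0,0],[0,0,0,0,0,0,0],[0,0,0,0,0,0,0],[0,0,0,0,0,0,0]]])

```text
time_s: 9.45
eef_pos: [0.6005, -0.0605, 0.471]
eef_rot: [0.271, 0.701, 0.653, 0.096]
wrist_force: [0.1, -0.1, -1.6]
opening: 0.428
grasp_force: 60.1
```

```bash
python3 m.py | grep -v nan
```

```text
{'q': array([-0.227, -0.189,  1.638, -0.155,  1.129, -0.13 ]), 'dq': array([ 0.   ,  0.001, -0.   ,  0.001,  0.   , -0.   ]), 'wrist_force': array([ 0.148, -0.109, -1.615]), 'eef_pos': array([ 0.6  , -0.06 ,  0.471]), 'opening': np.float64(0.428), 'grasp_force': np.float64(60.119)}
[[ 0.129  0.863  0.488]
 [ 0.967 -0.    -0.256]
 [-0.22   0.505 -0.834]]
scene 876 [ 0.591 -0.23   0.471] [0.622 0.106 0.492]
handle slopes dx/dy,dz/dy deg [0.16 0.47]
top 1151 [ 0.559 -0.228  0.465] [0.617 0.108 0.589]
[[0.598, -0.213, 0.48], [0.597, -0.183, 0.48], [0.597, -0.155, 0.48], [0.598, -0.124, 0.484], [0.597, -0.092, 0.485], [0.593, -0.067, 0.486], [0.607, -0.023, 0.485], [0.601, 0.003, 0.487], [0.598, 0.026, 0.482], [0.598, 0.057, 0.483], [0.598, 0.086, 0.483], [0.596, 0.105, 0.483]]
handle slopes dx/dy,dz/dy deg [-0.04  0.65]
```

View pics/fin_scene.png

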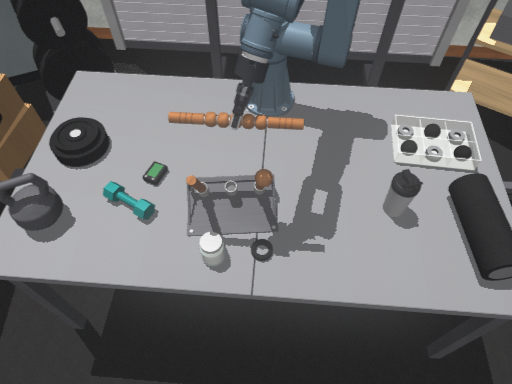

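The stick is level from (170,118) to (302,124), gripped at its middle bead (243,120). The arm is still, everything else is in place, and the middle tube at (231,187) is empty.

```bash
python3 -c "
from bench import ctrl
print(ctrl.hand_in())"
```

```text
the job is handed in; nothing more can be done
None
```

The job is handed in: the massage stick is held still by its middle roller, level and parallel to the long edges to within about 1°, 47 cm above the table with both handles free, and nothing else looks moved in the final camera view.

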